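# Clamp a split core in the clamshell jig and hold it shut with the pin

### The arm

A 6-joint arm with a two-finger parallel gripper is mounted at the origin on the work surface. World frame = base frame: x ahead of the robot, y to its left, z up, the work surface at z = 0. Lengths are in m, angles in degrees, forces in N, time in s.
With the tool pointing down it reaches from about 0.375 to 0.9 m from the base axis. Payload 3.1 kg.
Tool frame: the origin (TCP) lies on the centre line of the jaws, within the pads' length; the fingertips stand 8 mm ahead of it and the grasp point (between the pads) lies 11 mm behind it; y points along the fingers, x is the direction in which the jaws open and shut, and the axes are right-handed (so a half turn about y gives the same grasp; the last joint's range is limited). The gripper opens to 87 mm and grips with 3 to 60 N. Pads are 19 mm wide; open, the fingers measure 117 mm over their backs; the gripper's body (75 mm by 190 mm) begins 51 mm behind the grasp point.
Start: joints at [-80.071, 30.224, 82.088, -0, 67.689, -10.227], TCP at [0.215, -0.587, 0.231] pointing down, gripper open.
Joint ranges: [-176.69, 176.69], [-43.24, 126.21], [12.49, 139.97], [-82, 262], [0, 151.66], [-163.58, 163.58]. Speed limits (degrees/s): [159.86, 159.86, 180, 180, 180, 180].

### API

Orientations are given as a 3x3 rotation matrix whose columns are the frame's x, y, z axes.
In Python, from rig import read_state, imaging, job, spotter gives the robot as it stands.
- The arm moves only by the tool apply_moves, never from a script. Its argument "steps" is a list of rows, each an object of numbers: "x", "y", "z": the shift along the world's x, y, z in mm; "spin": the turn about the world's z in rad. In form: [{"x": .., "y": .., "z": .., "spin": ..}, ...]. A call has 1 to 12 rows; each row shifts and turns the pose as measured when the row begins; what a row does not reach is not made up. A row lasts 1/10 s, in which the tool goes at most 50 mm and 8.59 degrees, less where a joint would pass 70% of its speed; a pose out of reach is approached as far as the arm can. A call is refused whole if a number of a shift passes 50 or a number of a turn 0.15, either way. A call with a gripper value outside its range is refused whole. "grip" is the finger opening in mm, from 0 to 87, set as the call begins (left out, the last holds). The fingers move at their own pace and stop on an object; the grip force is fixed at half the most. Time passes only in rows, so rows that do not move let the fingers close. It gives the time, the measured TCP pose, the force and the opening at its end, in the units of the state.
- read_state(): the state, without advancing time (a new reading comes with each control period).
- imaging.capture(name): name is "scene" or "top"; returns the picture (384x512x3 uint8, red, green, blue); there is no depth.
- imaging.camera_params(name): a dict with "fov_y" (degrees; the focal length in pixels is half the picture's height over the tangent of half this angle, whatever the lens; pixels are square), "cx", "cy" (the principal point, pixels), "R" (3x3) and "t" (3): a world point X has camera coordinates R X + t. Camera axes: x right, y down, z forward; pixel columns grow to the right and rows downward; lengths in m; the calibration is good to about 2 mm. A picture is of the moment at which its call begins. camera_params takes no time and is no camera call.
- job.hand_in(): hands the job in, once; it reports no verdict.
Trained networks look in the newest picture that a camera, given by its name, has taken for a name from the list of things; names that differ only in an ending like _2 or _b are one class to them, and where a whole thing is asked for, a point or a joint stands for the part that bears it (a point fixed in the world has none). Each returns a list of dicts, best first, with "score" (0 to 1); they miss things now and then, are a little off and sometimes report something else, mostly with a low value. They report only what shows in the picture. A call takes as long as a camera call. They do not tell look-alikes from the thing itself.
- spotter.cut_out(name, camera): "mask" (384x512 bool, what is visible of it) and "rect" ([left, top, width, height] in pixels, round what is visible of it).
The state is a dict: "time_s": time; "joint_positions": joint angles; "qvel": joint speeds; "tau": joint torques, N m; "position": TCP position; "tcp_rot": TCP orientation; "force": force on the tool from outside, world axes, zero at the start; "moment": the same for the moment, N m; "opening": opening from 0.0 (shut) to 1.0 (fully open).
Only numpy, scipy, OpenCV 4.12 (cv2) and the standard library are available. Lean on these libraries where they do the work, as an engineer would, in place of code of your own. Each camera call takes 0.05 s, during which the arm holds its last target.

### The job

Take the half core out of the saw's catch tray and lay it flat side down, lengthwise between the two rails on the bed of the clamshell jig, then swing the open upper half down over it. Fetch the steel pin from its stand and push it by its knob down through the lined-up holes of both halves until the knob bears on the upper half and the jig is fully shut. The upper half springs up when let go, so finish while still pressing down on the pin's knob, holding the jig shut; leave the bottle, the tape roll and the foam block alone.

Things in the scene. Friction and masses are not known exactly. Their poses are not given: they have to be found in the camera images.
- core_center (a point): The loose half core: grey rock, half cylinder of radius 25 mm, flat face down: 50 mm wide, 60 mm long, 25 mm high, 0.11 to 0.22 kg. Point: its centre, 12.5 mm above the flat face; y runs along its length, z up. It starts in the catch tray. Grip it by its two flat ends, 60 mm apart.
- catch_tray: Fixed low open steel tray, 130 mm (its x) by 170 mm (its y) outside, 20 mm high, walls and floor 4 mm thick. Origin: centre of the underside. The half core lies near its middle, its length roughly along the tray's y.
- bed (a point): Centre of the top of the jig's sample bed, 30 mm above the table. Axes: +x to the hinge, -x to the pin post, y the way the core must lie, z up. The bed is 36 mm long in y, so the core's ends stand out past it; two rails 8 mm high, inner faces at x = +-30 mm. Below is the jig's base plate, 12 mm thick, 100 mm wide (y), x from -90 to +115 mm.
- post_hole (a point): Centre of the mouth of the hole in the jig's pin post: 60 mm from the bed's centre in -x, 60 mm above the table. The post is 40 mm (x) by 50 mm (y); the hole is vertical, 14 mm in diameter, 48 mm deep, its floor 12 mm above the table.
- hinge (a point): Middle of the hinge axis of the upper half, 90 mm from the bed's centre in +x, 66 mm above the table; the axis runs along the jig's y. Two hinge cheeks, 12 mm thick at y = +-34 mm, reach up to 74 mm.
- lid (a joint): Angle of the jig's upper half (rad): 0 fully shut, level over the bed; 1.57 upright; limit 2.1, leaning back away from the bed. A flat aluminium arm, 180 mm from hinge to free end, 50 mm wide, 8 mm thick, centred on the hinge axis: its top is 70 mm above the table when shut. Stiff hinge (0.22 N m friction): it stays at any angle and must be pushed all the way.
- lid_hole (a point): Centre of the 14 mm hole in the upper half, on its outer face, 150 mm from the hinge; over post_hole when shut. From 22 to 100 mm from the hinge, two 6 mm ribs run along the arm's edges on this face.
- pad (a point): Tip of the sprung rubber pad (32 mm wide) on the upper half's inner face, 90 mm from the hinge, standing 12 mm out of that face. It presses on the core over the last 0.06 rad (up to 9 N): holding the arm fully shut takes about 5 to 6 N at its hole; let go, it springs up about 0.025 rad.
- lid_end (a point): Middle of the free end of the upper half, 180 mm from the hinge axis, half-way through its thickness.
- pin_knob (a point): Centre of the loose steel pin's knob: a plain upright cylinder 24 mm in diameter, 50 mm high (25 mm above and below this point). z along the pin, up. Under the knob is a shank 10 mm in diameter and 52 mm long, tapered to 5 mm over its last 8 mm. 0.07 to 0.12 kg.
- pin_tip (a point): Lower end of the pin, on its axis, 77 mm below the knob's centre. With the pin home in the shut jig it is 42 mm below post_hole.
- pin_stand: Fixed grey plastic block, 60 by 60 mm and 60 mm high, origin at the centre of its underside, with a vertical 13 mm hole through its centre; the pin stands in it, the knob resting on the block's top.
- bottle: Bystander: white bottle 60 mm in diameter, 160 mm high. Origin: centre of the underside. Leave it alone.
- tape: Bystander: roll of tape lying flat, 90 mm in diameter, 22 mm high. Origin: centre of the underside. Leave it alone.
- foam_block: Bystander: dark grey block 50 by 90 mm, 45 mm high. Origin: centre of the underside. Leave it alone.
There are look-alikes about, which are no part of the job. There is more than one size of the part that bears pin_knob; the job needs the smallest.

How it is judged (in metres and radians):
On the way, in this order (a step that is already met when the one before it is completed fails the run):
1. the half core lies on the bed between the rails, let go (x of core_center in the frame of bed between -0.009 and 0.009 m and y of core_center in the frame of bed between -0.015 and 0.015 m and z of core_center in the frame of bed between 0.009 and 0.016 m and angle between core_center's own z axis and vertical below 0.12 rad and angle between the y axis of core_center and the y axis of bed, either way round below 0.25 rad and contact force between the fingers and core below 0.3 N), for 0.2 s.
2. the upper half is swung down over the core (value of joint lid below 0.09 rad), for 0.2 s.
3. the pin is through both holes (horizontal distance between pin_tip and post_hole below 0.006 m and z of pin_tip in the frame of post_hole below -0.025 m and angle between pin_tip's own z axis and vertical below 0.15 rad), for 0.1 s.
At the end, for the whole second after the job is handed in: Half core flat on the bed (9 mm across, 15 mm along, 0.25 rad); pin upright through both holes, tip 37 mm or more below the post's mouth; upper half shut within 0.015 rad, pushed by the pin with over 2 N; robot still on the pin (over 1 N) (all of step 3 and x of core_center in the frame of bed between -0.009 and 0.009 m and y of core_center in the frame of bed between -0.015 and 0.015 m and z of core_center in the frame of bed between 0.009 and 0.016 m and angle between core_center's own z axis and vertical below 0.12 rad and angle between the y axis of core_center and the y axis of bed, either way round below 0.25 rad and z of pin_tip in the frame of post_hole below -0.037 m and value of joint lid below 0.015 rad and contact force between pin and lid above 2 N and contact force between the fingers and pin above 1 N); the arm keeps its last pose, push and grip.
It fails at once if the bottle is disturbed (moved 30 mm) (distance of bottle from where it was at the start of the episode above 0.03 m).
It fails at once if the tape roll is disturbed (moved 30 mm) (distance of tape from where it was at the start of the episode above 0.03 m).
It fails at once if the foam block is disturbed (moved 30 mm) (distance of foam_block from where it was at the start of the episode above 0.03 m).
It also fails if it takes over 72 s, if anything falls off the work surface, if the arm or the gripper's body presses on something with over 40 N, if the wrist force passes 120 N, or if a joint passes its speed limit or range.

## Working session

There is one attempt and no reset: what is moved stays moved. The work goes in short steps, Python scripts to look and compute and a tool call to move; the robot and the scene stay as the last step left them, time stands still between calls to the robot, and variables do not carry over. Pictures are saved under pics/ and viewed, and the job is handed in when it is done.

Besides the shell and the picture viewer there is one more tool, called after "Call:" as name(argument=value, ...), one argument or row to a line, values as JSON. apply_moves: Moves the arm, as the interface text tells. Its arguments: {"type":"object","properties":{"steps":{"type":"array"},"grip":{"type":"number"}},"required":["steps"]}

```bash
ls; mkdir -p pics
python3 - <<'E'
from rig import read_state, imaging, job, spotter
import cv2,numpy as np
for n in("scene","top"):
    im=imaging.capture(n); cv2.imwrite(f"pics/{n}0.png",cv2.resize(im[:,:,::-1],(800,600),interpolation=cv2.INTER_CUBIC)); np.save(f"pics/{n}0.npy",im)
    p=imaging.camera_params(n);print(n,p)
    for k in ["core_center","catch_tray","lid","pin_knob","pin_stand","bottle","tape","foam_block"]:
        print(k,[(round(d["score"],2),d["rect"]) for d in spotter.cut_out(k,n)])
s=read_state();print(s)
E
```

```text
pics
scene {'fov_y': 55.698674342433826, 'cx': 251.78089635583387, 'cy': 183.96339013921101, 'R': array([[ 0.82058131,  0.57136866, -0.01357059],
       [ 0.33184416, -0.49564718, -0.80262901],
       [-0.46532329,  0.65411904, -0.59632417]]), 't': array([-0.41790084, -0.17333285,  1.17914512])}
core_center [(0.65, [124.5, 237.9, 38.7, 32.5]), (0.22, [333.0, 194.2, 44.8, 25.7])]
catch_tray [(0.55, [82.0, 214.8, 106.1, 87.2])]
lid [(0.96, [244.9, 60.5, 33.5, 71.2]), (0.54, [192.2, 255.3, 44.1, 84.5])]
pin_knob [(0.64, [247.3, 183.4, 11.7, 25.9])]
pin_stand [(0.92, [243.3, 196.9, 29.6, 41.3]), (0.69, [244.1, 62.1, 81.0, 111.0])]
bottle [(0.98, [192.9, 257.1, 44.7, 83.2])]
tape [(0.7, [329.8, 192.1, 46.6, 33.0]), (0.49, [250.5, 185.3, 7.0, 25.4])]
foam_block [(0.58, [187.1, 155.8, 32.1, 39.5]), (0.51, [241.8, 61.4, 87.3, 111.2]), (0.45, [241.2, 195.0, 34.6, 45.5])]
top {'fov_y': 44.42617616868146, 'cx': 257.9901553814228, 'cy': 191.9450839737533, 'R': array([[ 5.80033140e-04, -9.99991758e-01, -4.01844133e-03],
       [-9.80145188e-01,  2.28265790e-04, -1.98281008e-01],
       [ 1.982802
[... 717 characters left out ...]
.20882497e+01, -6.51740818e-04,
        6.76895380e+01, -1.02282272e+01]), 'qvel': array([ 0.01247064, -0.00960571,  0.07457372, -0.02176601,  0.01128407,
       -0.07151173]), 'tau': array([ 1.66587095e-03, -4.39990926e+01, -1.76988995e+01,  6.33436278e-02,
        5.01993857e-02, -1.34073207e-05]), 'position': array([ 0.21537745, -0.58668611,  0.23055564]), 'tcp_rot': array([[ 3.44592036e-01, -1.13668305e-05,  9.38752539e-01],
       [-9.38752539e-01,  3.90392816e-06,  3.44592036e-01],
       [-7.58174173e-06, -1.00000000e+00, -9.32537842e-06]]), 'force': array([-0.87069399,  0.65458323,  0.069694  ]), 'moment': array([ 0.01895126, -0.03955779, -0.02165217]), 'opening': 0.9978618782700046}
```

View pics/scene0.png

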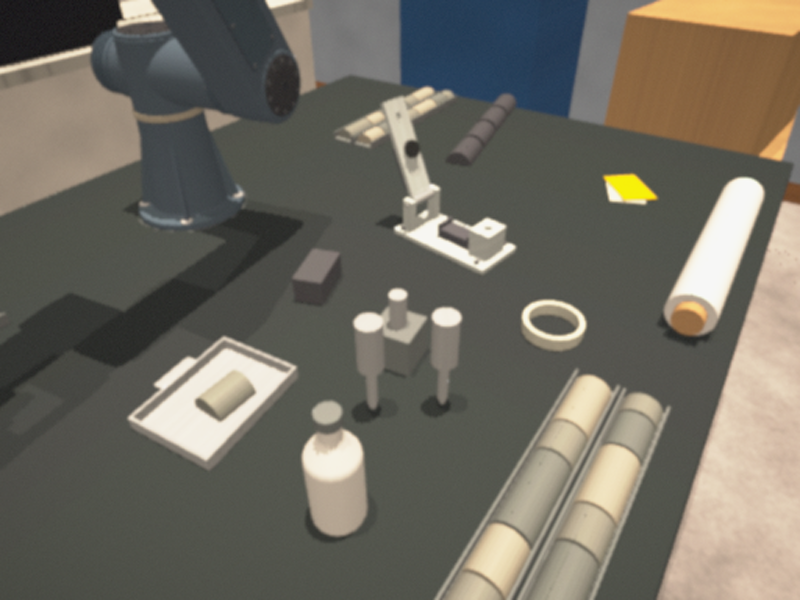

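View pics/top0.png

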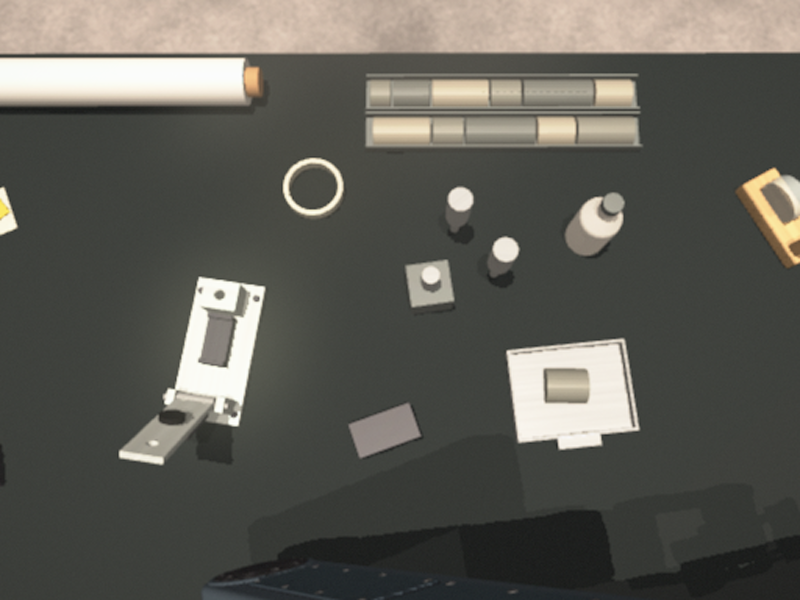

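The candidates for the pin are the knobs at scene (in 800x600 pixels) (398,305) in the stand, and (370,345) and (446,335), which stand free and are larger. The one in the stand is the smallest. Candidates for the core are the grey half core in the tray at top (567,385); the pieces in the core boxes at (500,110) are look-alikes. Next I'll check close crops.

```bash
cat > h.py <<'E'
import numpy as np
from rig import imaging
def K(n):
    p=imaging.camera_params(n);f=192/np.tan(np.radians(p["fov_y"])/2)
    return f,p["cx"],p["cy"],np.array(p["R"]),np.array(p["t"])
def proj(n,X):
    f,cx,cy,R,t=K(n);c=np.atleast_2d(X)@R.T+t
    return np.c_[cx+f*c[:,0]/c[:,2],cy+f*c[:,1]/c[:,2]]
def ray(n,u,v):
    f,cx,cy,R,t=K(n);d=R.T@np.array([(u-cx)/f,(v-cy)/f,1]);return -R.T@t,d
def bp(n,u,v,z):
    o,d=ray(n,u,v);return o+d*(z-o[2])/d[2]
def tri(u1,u2):
    o,d=ray("scene",*u1);o2,d2=ray("top",*u2)
    A=np.c_[d,-d2];s,_,_,_=np.linalg.lstsq(A,o2-o,rcond=None)
    a=o+d*s[0];b=o2+d2*s[1];return (a+b)/2,np.linalg.norm(a-b)
E
python3 - <<'E'
import cv2,numpy as np
from h import *
a=np.load("pics/top0.npy");b=np.load("pics/scene0.npy")
def crop(im,x,y,w,h,s,f):cv2.imwrite(f,cv2.resize(im[y:y+h,x:x+w,::-1],None,fx=s,fy=s,interpolation=cv2.INTER_CUBIC))
crop(a,70,170,110,135,4.4,"pics/c_jig.png")
crop(a,250,105,160,185,3.2,"pics/c_tray.png")
crop(b,240,55,100,125,4.8,"pics/c_jigs.png")
crop(b,80,170,220,140,3.6,"pics/c_pins.png")
E
```

```text
(no output)
```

View pics/c_jig.png

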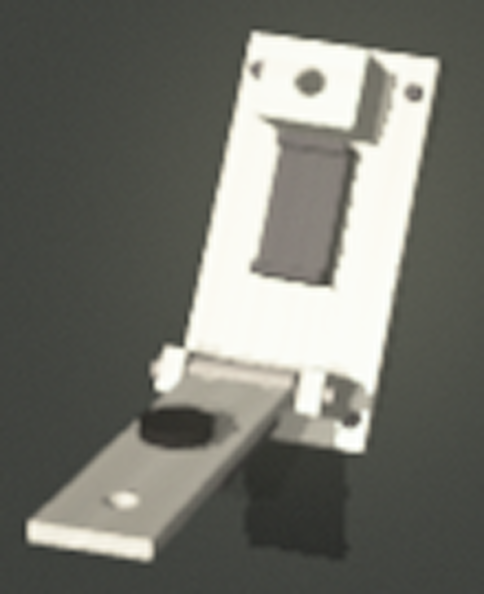

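View pics/c_tray.png

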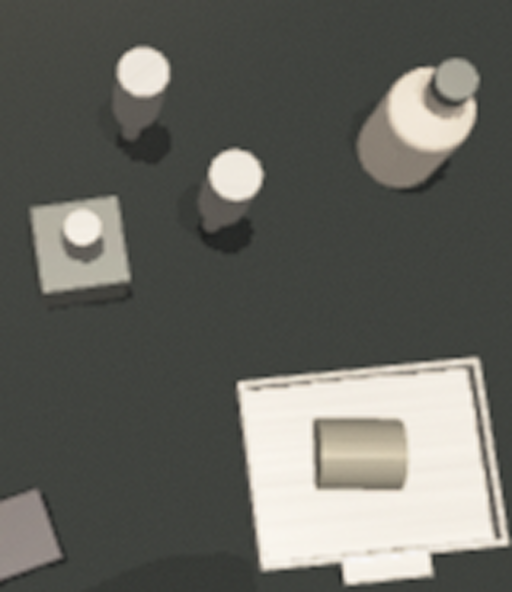

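View pics/c_jigs.png

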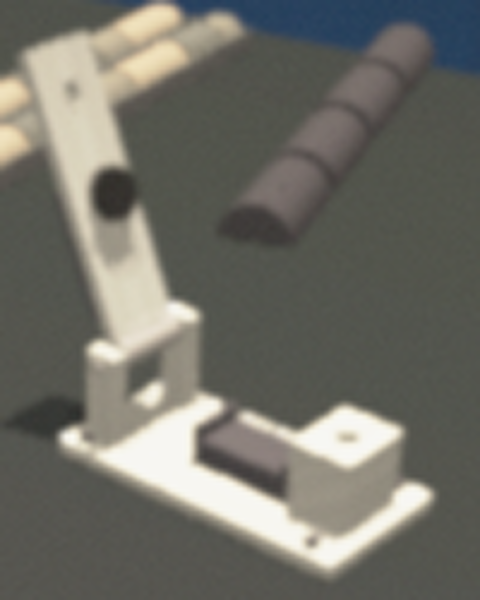

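View pics/c_pins.png

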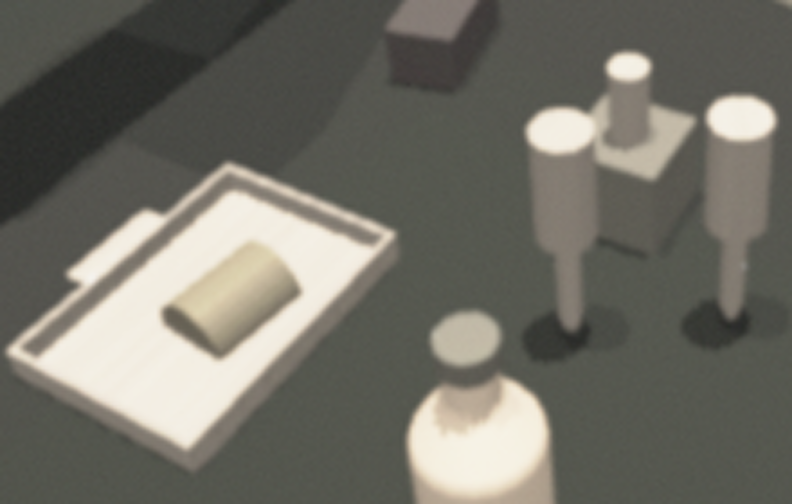

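```bash
cat > fit.py <<'E'
from h import *
from scipy.optimize import least_squares
def oc(c,s,ox,oy): c=np.array(c,float);return (c+.5)/s-.5+[ox,oy]
JT=lambda u:oc(u,4.4,70,170)
JS=lambda u:oc(u,4.8,240,55)
TT=lambda u:oc(u,3.2,250,105)
TS=lambda u:oc(u,3.6,80,170)
jig=[("top",JT((252,32)),(-.09,-.05,.012)),("top",JT((440,60)),(-.09,.05,.012)),("top",JT((364,452)),(.115,.05,.012)),
("top",JT((311,81)),(-.06,0,.06)),("top",JT((355,127)),(-.04,.025,.06)),("top",JT((262,120)),(-.04,-.025,.06)),("top",JT((370,55)),(-.08,.025,.06)),
("scene",JS((332,564)),(-.09,.05,.012)),("scene",JS((433,489)),(-.09,-.05,.012)),("scene",JS((62,437)),(.115,.05,.012)),
("scene",JS((347,437)),(-.06,0,.06)),("scene",JS((403,432)),(-.08,-.025,.06)),("scene",JS((350,468)),(-.08,.025,.06)),("scene",JS((288,440)),(-.04,.025,.06)),("scene",JS((347,405)),(-.04,-.025,.06))]
def T(p,P,z0=0):
    x,y,a=p[:3];c,s=np.cos(a),np.sin(a);P=np.atleast_2d(P)
    return np.c_[x+c*P[:,0]-s*P[:,1],y+s*P[:,0]+c*P[:,1],P[:,2]+z0]
def res(p,L,z0=0): return np.concatenate([ (proj(n,T(p,X,z0))[0]-u) for n,u,X in L])
def fit(L,p0,z0=0):
    r=least_squares(res,p0,args=(L,z0),loss="soft_l1");return r.x,res(r.x,L,z0).reshape(-1,2)
if __name__=="__main__":
    np.set_printoptions(precision=4,suppress=True)
    print("top cam",ray("top",0,0)[0])
    p0=[*bp("top",*JT((320,210)),.03)[:2],np.pi]
    p,r=fit(jig,p0);print("jig",p,np.degrees(p[2]));print(r)
    print("posthole tri",tri(JS((347,437)),JT((311,81))),T(p,(-.06,0,.06)))
    def lidpt(th,d,y,n): return (.09-d*np.cos(th)-n*np.sin(th),y,.066+d*np.sin(th)-n*np.cos(th))
    lp=[("top",JT((28,525)),(.18,-.025,.004)),("top",JT((152,543)),(.18,.025,.004)),("top",JT((28,543)),(.18,-.025,-.004)),("top",JT((152,560)),(.18,.025,-.004)),
    ("top",JT((124,500)),(.15,0,.004)),("top",JT((178,425)),(.09,0,.016)),("scene",JS((71,90)),(.15,0,.004)),("scene",JS((115,193)),(.09,0,.016))]
    f=lambda th:np.concatenate([proj(n,T(p,lidpt(th[0],*X)))[0]-u for n,u,X in lp])
    q=least_squares(f,[1.8]);print("lid",q.x);print(f(q.x).reshape(-1,2))
    print("lid end",T(p,lidpt(q.x[0],.18,0,0)))
    print("pin knobtop",tri(TS((628,67)),TT((82,227))))
    st=[("top",TT(u),X) for u,X in [((31,206),(.03,.03,.06)),((117,197),(.03,-.03,.06)),((130,284),(-.03,-.03,.06)),((43,293),(-.03,.03,.06))]]
    st+=[("scene",TS((697,121)),(.03,.03,.06)),("scene",TS((654,179)),(.03,-.03,.06))]
    s,r=fit(st,[*bp("top",*TT((82,240)),.06)[:2],0]);print("stand",s);print(r)
    tr=[("top",TT(u),X) for u,X in [((239,382),(.065,.085,.02)),((479,358),(.065,-.085,.02)),((508,545),(-.065,-.085,.02)),((262,570),(-.065,.085,.02))]]
    tr+=[("scene",TS(u),X) for u,X in [((228,163),(-.065,.085,.02)),((396,238),(.065,.085,.02)),((10,350),(-.065,-.085,.02)),((193,460),(.065,-.085,.02))]]
    s,r=fit(tr,[*bp("top",*TT((370,460)),.02)[:2],0]);print("tray",s);print(r)
    co=[("top",TT(u),X) for u,X in [((316,419),(.025,.03,0)),((315,488),(-.025,.03,0)),((405,421),(.025,-.03,0)),((405,490),(-.025,-.03,0))]]
    co+=[("scene",TS(u),X) for u,X in [((165,315),(-.025,-.03,0)),((221,357),(.025,-.03,0)),((300,290),(.025,.03,0))]]
    s,r=fit(co,[*bp("top",*TT((360,455)),.02)[:2],0],.004);print("core",s);print(r)
E
python3 fit.py
```

```text
top cam [ 0.3832 -0.1027  1.0666]
jig [0.5357 0.1677 2.992 ] 171.428675883827
[[ 0.1368 -0.0494]
 [ 0.0101 -0.1157]
 [ 0.0266  0.2067]
 [ 0.2206  0.2743]
 [-0.3572  0.3679]
 [-1.6852 -1.3924]
 [-0.2238 -0.9707]
 [-0.4452  0.3938]
 [-0.0136  0.8355]
 [-0.9264  0.0283]
 [-0.0933 -0.145 ]
 [-0.1273 -0.0845]
 [-0.1146 -0.3147]
 [ 0.4867  0.2178]
 [-0.666   0.5562]]
posthole tri (array([0.5955, 0.1591, 0.0596]), np.float64(0.0006253326901674601)) [[0.5951 0.1587 0.06  ]]
lid [1.9986]
[[ 0.8128 -0.2268]
 [ 0.6877  0.0746]
 [ 0.6008 -0.1169]
 [ 0.4126  0.4106]
 [-0.141   0.5525]
 [ 0.3531 -1.0054]
 [-0.141   0.8453]
 [ 0.2663 -0.0656]]
lid end [[0.3729 0.1922 0.2298]]
pin knobtop (array([ 0.6114, -0.1352,  0.1095]), np.float64(0.0007971668418884179))
stand [ 0.6113 -0.1352  0.1256]
[[ 0.0701  0.4761]
 [ 0.1517 -0.0255]
 [-0.1577 -0.7847]
 [-0.2334 -0.2127]
 [ 0.0358 -0.4735]
 [-0.4977  0.2566]]
tray [ 0.4665 -0.3374  0.1002]
[[-0.3222 -0.4723]
 [-0.1466 -0.4947]
 [ 0.2175 -0.4543]
 [ 0.0608 -0.4033]
 [ 0.1394  0.1248]
 [ 0.2102 -1.2275]
 [-0.9885  0.1931]
 [-1.4324 -3.125 ]]
core [ 0.4722 -0.3309 -0.0235]
[[-0.6244 -0.1958]
 [-0.0037  0.5153]
 [-1.8603 -0.1955]
 [-1.302   0.5325]
 [-1.2746  1.2483]
 [-0.4805  0.8986]
 [ 0.5273  0.8674]]
```

Run:
```python
from fit import *
np.set_printoptions(precision=4,suppress=True)
print("A",tri(TS((561,132)),TT((143,72))))
print("B",tri(TS((740,118)),TT((236,175))))
print("A2",tri(TS((740,118)),TT((143,72))))
print("B2",tri(TS((561,132)),TT((236,175))))
print("bottle",tri(TS((466,338)),TT((456,80))))
a=imaging.camera_params
print("tape",bp("top",200,120,.02),"foam",bp("top",245,275,.045))
```

```text
A (array([ 0.6705, -0.2043,  0.1539]), np.float64(0.08804906050375366))
B (array([ 0.6747, -0.2073,  0.1433]), np.float64(0.08807745497481519))
A2 (array([ 0.7062, -0.174 ,  0.1423]), np.float64(0.0006704631013903664))
B2 (array([ 0.6379, -0.232 ,  0.1416]), np.float64(0.00015500187207352306))
bottle (array([ 0.6954, -0.3702,  0.1586]), np.float64(3.2437119883923685e-05))
tape [0.7671 0.0377 0.02  ] foam [ 0.4085 -0.0708  0.045 ]
```

Call:
apply_moves(
  steps=[
    {"x": 26,"y": 26,"z": -8,"spin": -0.04},
    {"x": 26,"y": 26,"z": -8,"spin": -0.04},
    {"x": 26,"y": 26,"z": -8,"spin": -0.04},
    {"x": 26,"y": 26,"z": -8,"spin": -0.04},
    {"x": 26,"y": 26,"z": -8,"spin": -0.04},
    {"x": 26,"y": 26,"z": -8,"spin": -0.04},
    {"x": 26,"y": 26,"z": -8,"spin": -0.04},
    {"x": 26,"y": 26,"z": -8,"spin": -0.04},
    {"x": 26,"y": 26,"z": -8,"spin": -0.04},
    {"x": 20,"y": 20,"z": -8,"spin": 0},
  ],
  grip=87,
)

```text
time_s: 1.9
position: [0.4751, -0.3298, 0.1506]
tcp_rot: [[-0.034, 0.0, 0.999], [-0.999, -0.012, -0.034], [0.012, -1.0, 0.001]]
force: [0.2, -0.2, 0.9]
opening: 0.995
```

Call:
apply_moves(
  steps=[
    {"x": -3,"y": -1,"z": -30,"spin": 0.01},
    {"x": 0,"y": 0,"z": -30,"spin": 0},
    {"x": 0,"y": 0,"z": -30,"spin": 0},
    {"x": 0,"y": 0,"z": -25,"spin": 0},
    {"x": 0,"y": 0,"z": 0,"spin": 0},
  ],
)

```text
time_s: 2.4
position: [0.4774, -0.3271, 0.033]
tcp_rot: [[-0.014, 0.005, 1.0], [-1.0, -0.015, -0.014], [0.015, -1.0, 0.005]]
force: [-0.1, -0.2, 0.1]
opening: 0.998
```

Call:
apply_moves(
  steps=[
    {"x": -5,"y": -4,"z": -4,"spin": -0.01},
    {"x": 0,"y": 0,"z": -3,"spin": 0},
    {"x": 0,"y": 0,"z": 0,"spin": 0},
  ],
)

```text
time_s: 2.7
position: [0.4732, -0.3329, 0.0278]
tcp_rot: [[-0.025, 0.008, 1.0], [-1.0, -0.018, -0.025], [0.018, -1.0, 0.008]]
force: [0.2, 0.6, 0.2]
opening: 1.0
```

Run:
```python
from fit import *
import cv2
from rig import read_state
im=imaging.capture("top");cv2.imwrite("pics/t1.png",cv2.resize(im[190:320,290:440,::-1],None,fx=4,fy=4,interpolation=cv2.INTER_CUBIC))
im=imaging.capture("scene");cv2.imwrite("pics/s1.png",cv2.resize(im[180:320,60:210,::-1],None,fx=4,fy=4,interpolation=cv2.INTER_CUBIC))
print(read_state()["position"])
```

```text
[ 0.47345161 -0.33304324  0.02812739]
```

View pics/t1.png

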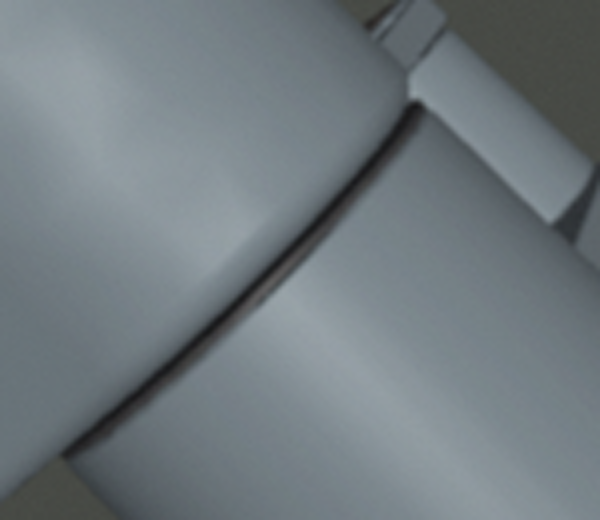

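View pics/s1.png

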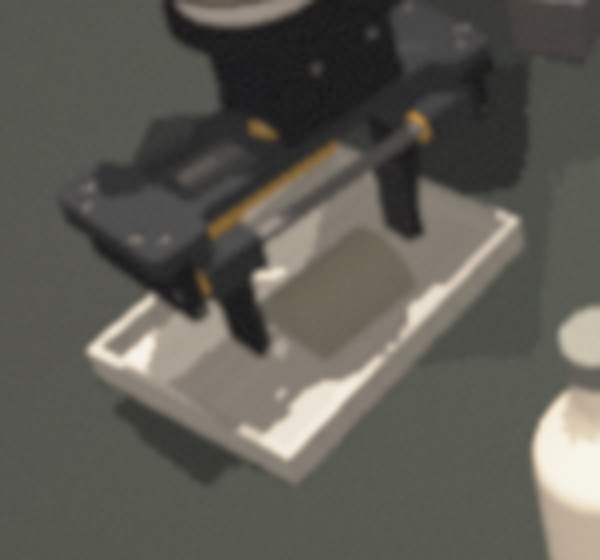

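The fingers straddle the core in the tray, one beyond each flat end. I'll lower a little and close.

Call:
apply_moves(
  steps=[
    {"x": -1,"y": 1,"z": -6,"spin": 0},
    {"x": 0,"y": 0,"z": -6,"spin": 0},
    {"x": 0,"y": 0,"z": 0,"spin": 0},
  ],
)

```text
time_s: 3.1
position: [0.4732, -0.3329, 0.0171]
tcp_rot: [[-0.025, 0.011, 1.0], [-0.999, -0.021, -0.025], [0.021, -1.0, 0.011]]
force: [-0.2, 0.1, 0.7]
opening: 1.002
```

Call:
apply_moves(
  steps=[
    {"x": 0,"y": 0,"z": 0,"spin": 0},
    {"x": 0,"y": 0,"z": 0,"spin": 0},
    {"x": 0,"y": 0,"z": 0,"spin": 0},
    {"x": 0,"y": 0,"z": 0,"spin": 0},
    {"x": 0,"y": 0,"z": 0,"spin": 0},
    {"x": 0,"y": 0,"z": 0,"spin": 0},
  ],
  grip=50,
)

```text
time_s: 3.7
position: [0.4732, -0.3325, 0.0169]
tcp_rot: [[-0.025, 0.01, 1.0], [-0.999, -0.02, -0.025], [0.02, -1.0, 0.011]]
force: [0.4, 0.6, 0.0]
opening: 0.688
```

Call:
apply_moves(
  steps=[
    {"x": 0,"y": 0,"z": 20,"spin": 0},
    {"x": 0,"y": 0,"z": 40,"spin": 0},
    {"x": 0,"y": 0,"z": 45,"spin": 0},
    {"x": 0,"y": 0,"z": 20,"spin": 0},
    {"x": 0,"y": 0,"z": 0,"spin": 0},
  ],
)

```text
time_s: 4.2
position: [0.471, -0.3305, 0.1432]
tcp_rot: [[-0.025, 0.005, 1.0], [-1.0, -0.015, -0.025], [0.015, -1.0, 0.006]]
force: [0.7, -0.5, -2.3]
opening: 0.684
```

Call:
apply_moves(
  steps=[
    {"x": 6,"y": 40,"z": 0,"spin": -0.012},
    {"x": 6,"y": 45,"z": 0,"spin": -0.012},
    {"x": 6,"y": 45,"z": 0,"spin": -0.012},
    {"x": 6,"y": 45,"z": 0,"spin": -0.012},
    {"x": 6,"y": 45,"z": 0,"spin": -0.012},
    {"x": 6,"y": 45,"z": 0,"spin": -0.012},
    {"x": 6,"y": 45,"z": 0,"spin": -0.012},
    {"x": 6,"y": 45,"z": 0,"spin": -0.012},
    {"x": 6,"y": 45,"z": 0,"spin": -0.012},
    {"x": 6,"y": 45,"z": 0,"spin": -0.012},
    {"x": 6,"y": 25,"z": 0,"spin": 0},
    {"x": 0,"y": 0,"z": 0,"spin": 0},
  ],
)

```text
time_s: 5.4
position: [0.5289, 0.1554, 0.1272]
tcp_rot: [[-0.157, -0.014, 0.988], [-0.988, -0.016, -0.157], [0.018, -1.0, -0.012]]
force: [1.3, 0.3, -1.3]
opening: 0.685
```

Call:
apply_moves(
  steps=[
    {"x": 8,"y": 12,"z": -20,"spin": 0.008},
    {"x": 0,"y": 0,"z": -20,"spin": 0},
    {"x": 0,"y": 0,"z": -15,"spin": 0},
    {"x": 0,"y": 0,"z": 0,"spin": 0},
  ],
)

```text
time_s: 5.8
position: [0.5333, 0.1663, 0.0656]
tcp_rot: [[-0.146, -0.022, 0.989], [-0.989, -0.018, -0.146], [0.021, -1.0, -0.019]]
force: [-1.4, -0.4, -1.3]
opening: 0.694
```

```bash
cat > look.py <<'E'
from h import *
import cv2,sys
from rig import read_state
# look.py name x y w h s out
n=sys.argv[1];x,y,w,h=map(int,sys.argv[2:6]);s=float(sys.argv[6])
im=imaging.capture(n);cv2.imwrite("pics/"+sys.argv[7]+".png",cv2.resize(im[y:y+h,x:x+w,::-1],None,fx=s,fy=s,interpolation=cv2.INTER_CUBIC))
st=read_state();print(st["time_s"],st["position"],st["force"])
E
python3 look.py scene 230 50 120 130 4.5 s2;python3 look.py top 60 150 140 150 4 t2
```

```text
5.85 [0.53371737 0.16628036 0.06644754] [-0.56959915 -0.22509857 -1.80850546]
5.9 [0.53466442 0.16647182 0.06753365] [ 0.43316878  0.55560986 -1.09246065]
```

View pics/s2.png

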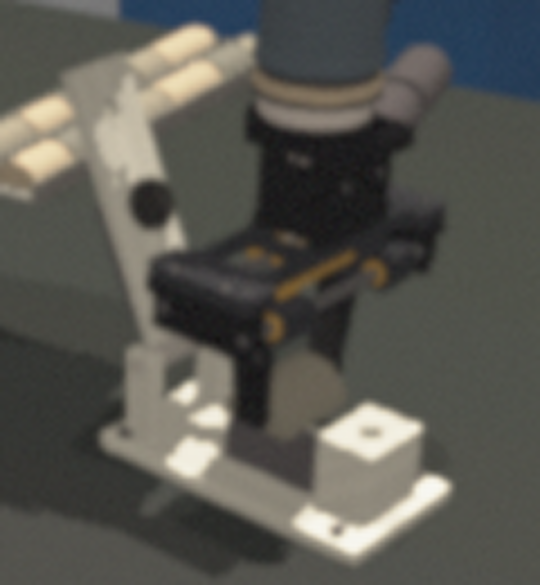

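View pics/t2.png

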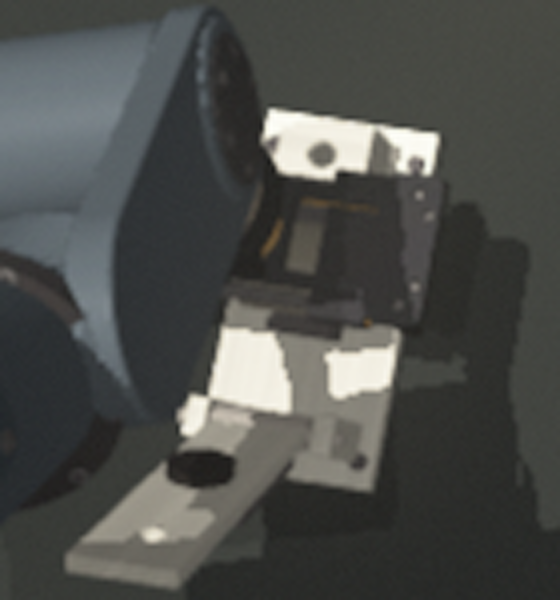

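The core hangs over the bed between the rails, lengthwise (scene crop about (305,395)), and is clear of the lid and post. Lowering.

Call:
apply_moves(
  steps=[
    {"x": 2,"y": 1,"z": -10,"spin": 0},
    {"x": 0,"y": 0,"z": -8,"spin": 0},
    {"x": 0,"y": 0,"z": 0,"spin": 0},
  ],
)

```text
time_s: 6.2
position: [0.5382, 0.1664, 0.0497]
tcp_rot: [[-0.148, -0.016, 0.989], [-0.989, -0.018, -0.148], [0.02, -1.0, -0.013]]
force: [-0.5, 0.3, -2.1]
opening: 0.688
```

Call:
apply_moves(
  steps=[
    {"x": -2,"y": 1,"z": -4,"spin": 0},
    {"x": 0,"y": 0,"z": -2,"spin": 0},
    {"x": 0,"y": 0,"z": 0,"spin": 0},
    {"x": 0,"y": 0,"z": 0,"spin": 0},
  ],
)

```text
time_s: 6.6
position: [0.5365, 0.1675, 0.0439]
tcp_rot: [[-0.148, -0.014, 0.989], [-0.989, -0.017, -0.148], [0.019, -1.0, -0.011]]
force: [0.0, -0.4, -2.1]
opening: 0.689
```

Call:
apply_moves(
  steps=[
    {"x": 0,"y": 0,"z": -1.5,"spin": 0},
    {"x": 0,"y": 0,"z": 0,"spin": 0},
    {"x": 0,"y": 0,"z": 0,"spin": 0},
  ],
)

```text
time_s: 6.9
position: [0.537, 0.1677, 0.0436]
tcp_rot: [[-0.148, -0.012, 0.989], [-0.989, -0.017, -0.148], [0.019, -1.0, -0.01]]
force: [0.0, 0.7, -0.4]
opening: 0.688
```

Call:
apply_moves(
  steps=[
    {"x": 0,"y": 0,"z": 0,"spin": 0},
    {"x": 0,"y": 0,"z": 0,"spin": 0},
    {"x": 0,"y": 0,"z": 0,"spin": 0},
    {"x": 0,"y": 0,"z": 0,"spin": 0},
    {"x": 0,"y": 0,"z": 15,"spin": 0},
    {"x": 0,"y": 0,"z": 30,"spin": 0},
    {"x": 0,"y": 0,"z": 40,"spin": 0},
    {"x": 0,"y": 0,"z": 40,"spin": 0},
    {"x": 0,"y": 0,"z": 40,"spin": 0},
    {"x": 0,"y": 0,"z": 40,"spin": 0},
    {"x": 0,"y": 0,"z": 40,"spin": 0},
  ],
  grip=87,
)

```text
time_s: 8.0
position: [0.531, 0.1667, 0.2908]
tcp_rot: [[-0.148, -0.028, 0.989], [-0.989, -0.019, -0.148], [0.023, -0.999, -0.025]]
force: [-0.2, -0.3, -0.2]
opening: 1.001
```

```bash
python3 look.py scene 230 50 120 130 4.5 s3;python3 look.py top 60 150 140 150 4 t3
```

```text
8.05 [0.53502384 0.1673153  0.29826624] [2.0091518  0.08297489 3.71742413]
8.1 [0.53507641 0.16726684 0.29559789] [ 1.04282543 -0.40546205  0.47902528]
```

View pics/s3.png

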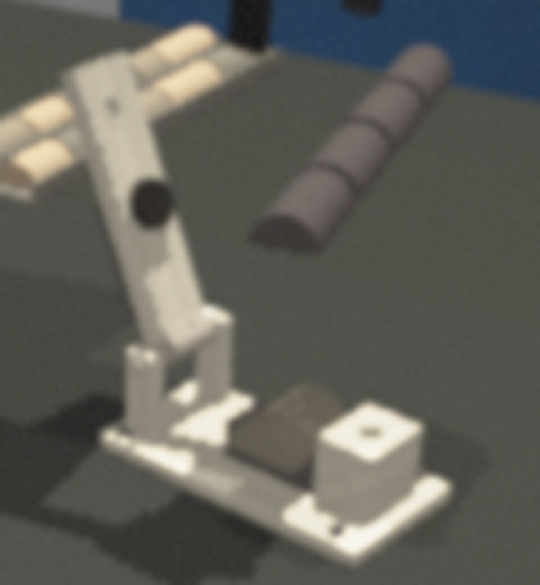

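View pics/t3.png

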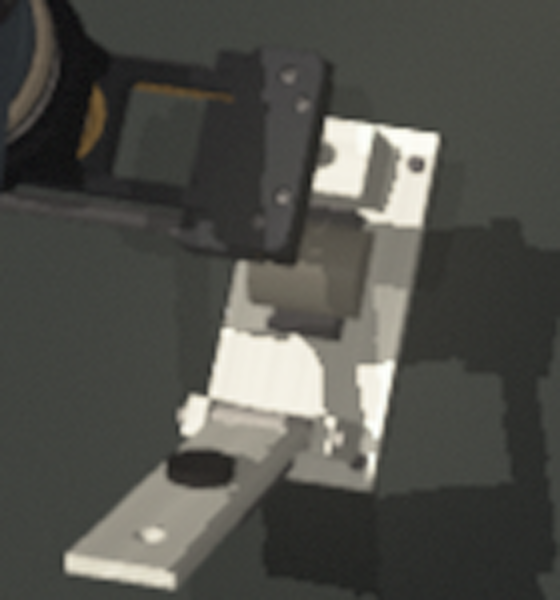

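Run:
```python
from fit import *
np.set_printoptions(precision=1,suppress=True)
p=[.5357,.1677,2.992]
L=[(.025,-.03,.03),(.025,.03,.03),(-.025,.03,.03),(-.025,-.03,.03)]
a=proj("top",T(p,L));print((a-[60,150]+.5)*4-.5)
a=proj("scene",T(p,L));print((a-[230,50]+.5)*4.5-.5)
```

```text
[[253.5 306.2]
 [359.6 322.3]
 [377.  234.2]
 [271.9 218.4]]
[[285.4 408.8]
 [225.5 444.6]
 [289.  473.3]
 [348.4 435.6]]
```

The core lies square on the bed, within about 2 mm of the predicted corners. Next I'll close the fingers and go behind the lid.

Call:
apply_moves(
  steps=[
    {"x": -25,"y": 4,"z": 0,"spin": 0},
    {"x": -25,"y": 4,"z": 0,"spin": 0},
    {"x": -25,"y": 4,"z": 0,"spin": 0},
    {"x": -25,"y": 4,"z": 0,"spin": 0},
    {"x": -25,"y": 4,"z": 0,"spin": 0},
    {"x": -25,"y": 4,"z": 0,"spin": 0},
    {"x": -25,"y": 4,"z": 0,"spin": 0},
    {"x": -15,"y": 2,"z": 0,"spin": 0},
    {"x": 0,"y": 0,"z": 0,"spin": 0},
  ],
  grip=0,
)

```text
time_s: 9.0
position: [0.3347, 0.1962, 0.2912]
tcp_rot: [[-0.15, -0.02, 0.989], [-0.989, -0.019, -0.15], [0.022, -1.0, -0.016]]
force: [0.3, -0.4, 0.6]
opening: 0.262
```

Call:
apply_moves(
  steps=[
    {"x": 6,"y": 2,"z": -25,"spin": 0},
    {"x": 0,"y": 0,"z": -30,"spin": 0},
    {"x": 0,"y": 0,"z": -25,"spin": 0},
    {"x": 0,"y": 0,"z": 0,"spin": 0},
  ],
)

```text
time_s: 9.4
position: [0.3471, 0.1989, 0.21]
tcp_rot: [[-0.149, -0.008, 0.989], [-0.989, -0.017, -0.15], [0.018, -1.0, -0.006]]
force: [-0.4, -1.1, -0.4]
opening: 0.009
```

```bash
python3 look.py scene 200 0 160 170 3.5 s4;python3 look.py top 40 190 160 140 4 t4
```

```text
9.45 [0.34826949 0.19919665 0.21132042] [-0.02054702 -0.20049819  0.02315419]
9.5 [0.34889048 0.19947221 0.21229488] [-0.10307721  0.03367663  0.29688077]
```

View pics/s4.png

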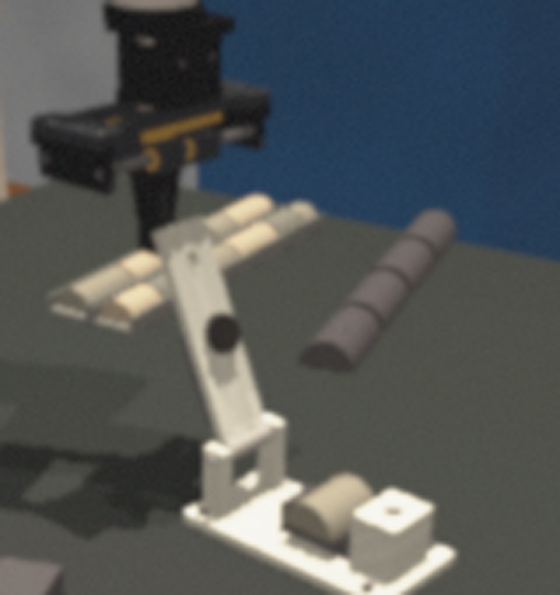

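View pics/t4.png

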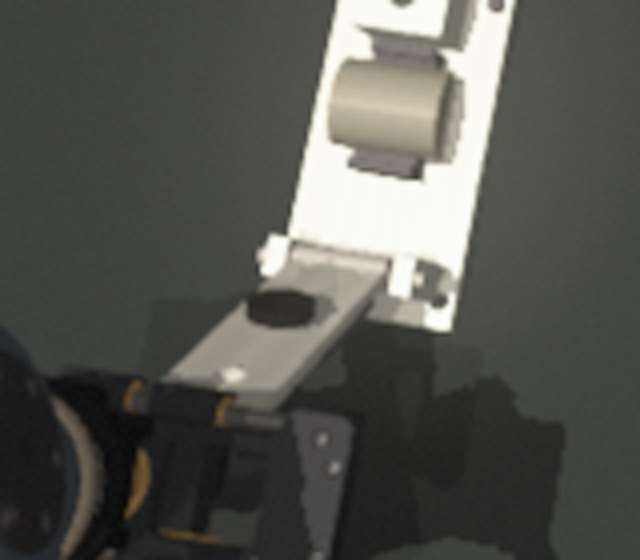

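Call:
apply_moves(
  steps=[
    {"x": 10,"y": -2,"z": 0,"spin": 0},
    {"x": 12,"y": -2.5,"z": 0,"spin": 0},
    {"x": 12,"y": -2.5,"z": 0,"spin": 0},
    {"x": 12,"y": -2.5,"z": 0,"spin": 0},
    {"x": 12,"y": -2,"z": 0,"spin": 0},
    {"x": 12,"y": -2,"z": 0,"spin": 0},
    {"x": 12,"y": -2,"z": 0,"spin": 0},
    {"x": 10,"y": -1.5,"z": 0,"spin": 0},
  ],
)

```text
time_s: 10.3
position: [0.4511, 0.1814, 0.2163]
tcp_rot: [[-0.15, 0.004, 0.989], [-0.989, -0.013, -0.15], [0.013, -1.0, 0.006]]
force: [-1.5, 0.7, -1.3]
opening: 0.005
```

Call:
apply_moves(
  steps=[
    {"x": 12,"y": -2,"z": -3,"spin": 0},
    {"x": 12,"y": -2,"z": -3,"spin": 0},
    {"x": 12,"y": -2,"z": -4,"spin": 0},
    {"x": 11,"y": -2,"z": -4,"spin": 0},
    {"x": 11,"y": -1.5,"z": -6,"spin": 0},
  ],
)

```text
time_s: 10.8
position: [0.5145, 0.1708, 0.1945]
tcp_rot: [[-0.15, 0.004, 0.989], [-0.989, -0.014, -0.15], [0.013, -1.0, 0.006]]
force: [-0.8, -0.7, 0.1]
opening: 0.007
```

```bash
python3 look.py scene 220 20 160 170 3.5 s5
```

```text
10.85 [0.5165614  0.17045234 0.19356681] [ 2.47118815 -0.99046523 -0.77820823]
```

View pics/s5.png

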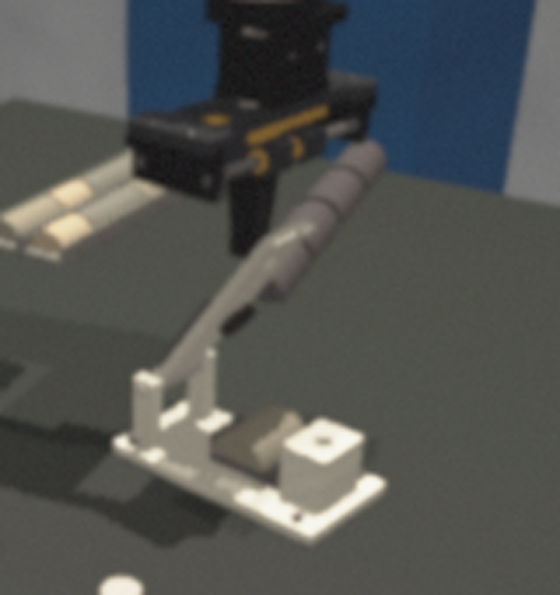

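Call:
apply_moves(
  steps=[
    {"x": 12,"y": -1.5,"z": -8,"spin": 0},
    {"x": 10,"y": -1.5,"z": -10,"spin": 0},
    {"x": 8,"y": -1,"z": -11,"spin": 0},
    {"x": 6,"y": -1,"z": -12,"spin": 0},
    {"x": 5,"y": -1,"z": -12,"spin": 0},
    {"x": 4,"y": 0,"z": -10,"spin": 0},
  ],
)

```text
time_s: 11.45
position: [0.5674, 0.1636, 0.1258]
tcp_rot: [[-0.151, 0.01, 0.989], [-0.989, -0.014, -0.15], [0.012, -1.0, 0.012]]
force: [0.3, -0.4, 0.2]
opening: 0.004
```

Call:
apply_moves(
  steps=[
    {"x": 2,"y": 0,"z": -10,"spin": 0},
    {"x": 2,"y": 0,"z": -10,"spin": 0},
    {"x": 1,"y": 0,"z": -8,"spin": 0},
    {"x": 0,"y": 0,"z": -5,"spin": 0},
    {"x": 0,"y": 0,"z": 0,"spin": 0},
  ],
)

```text
time_s: 11.95
position: [0.5712, 0.1637, 0.0874]
tcp_rot: [[-0.15, 0.005, 0.989], [-0.989, -0.014, -0.15], [0.013, -1.0, 0.008]]
force: [-0.8, -0.1, 0.2]
opening: 0.005
```

```bash
python3 look.py scene 220 40 160 150 3.6 s6
```

```text
12.0 [0.57143053 0.16373231 0.08777567] [-0.59245768 -0.43481577  0.11934951]
```

View pics/s6.png

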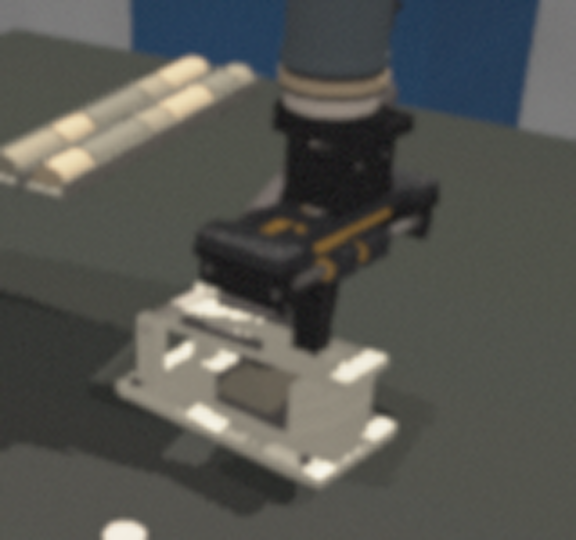

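Call:
apply_moves(
  steps=[
    {"x": 1,"y": 0,"z": -4,"spin": 0},
    {"x": 0,"y": 0,"z": -4,"spin": 0},
    {"x": 0,"y": 0,"z": -2,"spin": 0},
    {"x": 0,"y": 0,"z": -1,"spin": 0},
    {"x": 0,"y": 0,"z": -1,"spin": 0},
  ],
)

```text
time_s: 12.5
position: [0.573, 0.1638, 0.0789]
tcp_rot: [[-0.15, 0.009, 0.989], [-0.989, -0.015, -0.149], [0.013, -1.0, 0.011]]
force: [-0.9, 0.2, 7.0]
opening: 0.004
```

Call:
apply_moves(
  steps=[
    {"x": 0,"y": 0,"z": -0.5,"spin": 0},
    {"x": 0,"y": 0,"z": 0,"spin": 0},
    {"x": 0,"y": 0,"z": 20,"spin": 0},
    {"x": 0,"y": 0,"z": 40,"spin": 0},
    {"x": 0,"y": -10,"z": 40,"spin": 0},
    {"x": 4,"y": -40,"z": 10,"spin": -0.1},
    {"x": 4,"y": -45,"z": 0,"spin": -0.1},
    {"x": 4,"y": -45,"z": 0,"spin": -0.1},
    {"x": 5,"y": -45,"z": 0,"spin": -0.1},
    {"x": 5,"y": -40,"z": 0,"spin": -0.1},
    {"x": 5,"y": -35,"z": 0,"spin": -0.1},
    {"x": 5,"y": -20,"z": 0,"spin": -0.03},
  ],
  grip=87,
)

```text
time_s: 13.7
position: [0.606, -0.122, 0.1918]
tcp_rot: [[-0.717, 0.008, 0.697], [-0.697, -0.016, -0.717], [0.005, -1.0, 0.017]]
force: [0.7, 0.0, 0.0]
opening: 0.969
```

```bash
python3 look.py scene 220 40 160 150 3.6 s7;python3 look.py top 60 150 140 150 4 t7; python3 -c "
from rig import read_state
print(read_state()['joint_positions'],read_state()['tcp_rot'])"
```

```text
13.75 [ 0.6074008  -0.12508202  0.19188768] [ 1.98786411 -1.54900946 -0.75660888]
13.8 [ 0.60672708 -0.12248663  0.19176705] [1.3193127  0.45823541 0.06697444]
[-21.40700099  32.04228178  85.72446675  -0.78667349  61.43115676
 114.73337064] [[-0.71655587  0.00866785  0.69747585]
 [-0.69751037 -0.01634956 -0.71638815]
 [ 0.00519387 -0.99982877  0.01776129]]
```

View pics/s7.png

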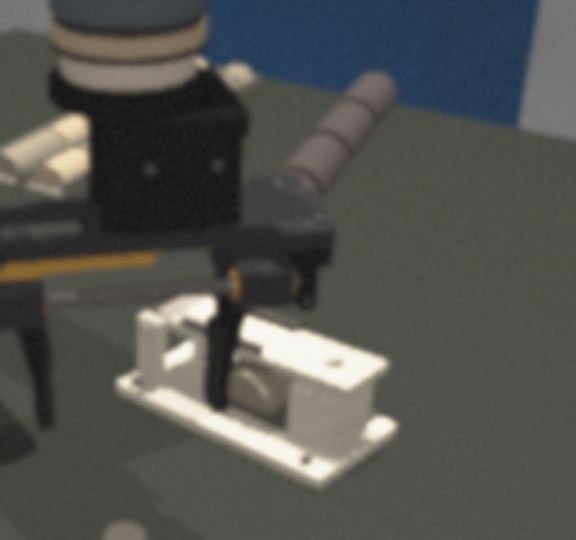

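View pics/t7.png

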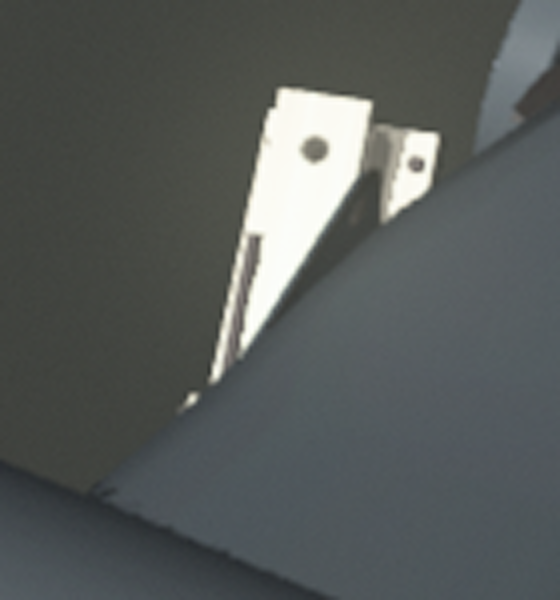

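Run:
```python
from fit import *
np.set_printoptions(precision=4,suppress=True)
t=oc((314,150),4,60,150);s=oc((335,363),3.6,220,40)
print(tri(s,t),bp("top",*t,.0735),bp("scene",*s,.0735))
```

```text
(array([0.595 , 0.1605, 0.0743]), np.float64(0.0007888955380115076)) [0.5948 0.1605 0.0735] [0.5946 0.1623 0.0735]
```

Call:
apply_moves(
  steps=[
    {"x": 4,"y": -12,"z": 0,"spin": 0},
    {"x": 0,"y": 0,"z": -15,"spin": 0},
    {"x": 0,"y": 0,"z": -15,"spin": 0},
    {"x": 0,"y": 0,"z": 0,"spin": 0},
  ],
)

```text
time_s: 14.2
position: [0.6114, -0.1333, 0.1606]
tcp_rot: [[-0.714, 0.01, 0.7], [-0.7, -0.015, -0.714], [0.004, -1.0, 0.017]]
force: [-0.4, 0.3, 0.4]
opening: 1.002
```

Call:
apply_moves(
  steps=[
    {"x": 0,"y": -2,"z": -20,"spin": 0},
    {"x": 0,"y": 0,"z": -20,"spin": 0},
    {"x": 0,"y": 0,"z": -15,"spin": 0},
    {"x": 0,"y": 0,"z": -10,"spin": 0},
    {"x": 0,"y": 0,"z": 0,"spin": 0},
  ],
)

```text
time_s: 14.7
position: [0.6139, -0.1324, 0.0963]
tcp_rot: [[-0.709, 0.014, 0.705], [-0.705, -0.016, -0.709], [0.001, -1.0, 0.021]]
force: [0.0, -0.5, -0.5]
opening: 1.0
```

```bash
python3 look.py scene 180 120 140 130 4.2 s8
```

```text
14.75 [ 0.61449701 -0.1325845   0.09712108] [-0.59431184 -0.62328406 -0.23440806]
```

View pics/s8.png

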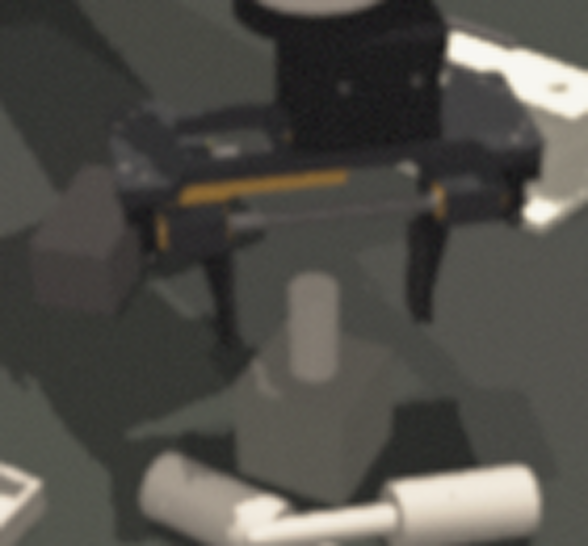

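The two look-alike pins are now lying down below the stand (crop about (200,490) and (460,500)). The target pin still stands at (315,325). I'll check that the bystanders have not been disturbed.

```bash
python3 look.py scene 0 0 512 384 1.5 s9;python3 look.py top 0 0 512 384 1.5 t9
```

```text
14.8 [ 0.6149302  -0.13294111  0.09774298] [ 0.52430257 -0.81728334  0.17665281]
14.85 [ 0.61522176 -0.13317979  0.09816967] [1.27853924 0.45889945 0.55900475]
```

View pics/s9.png

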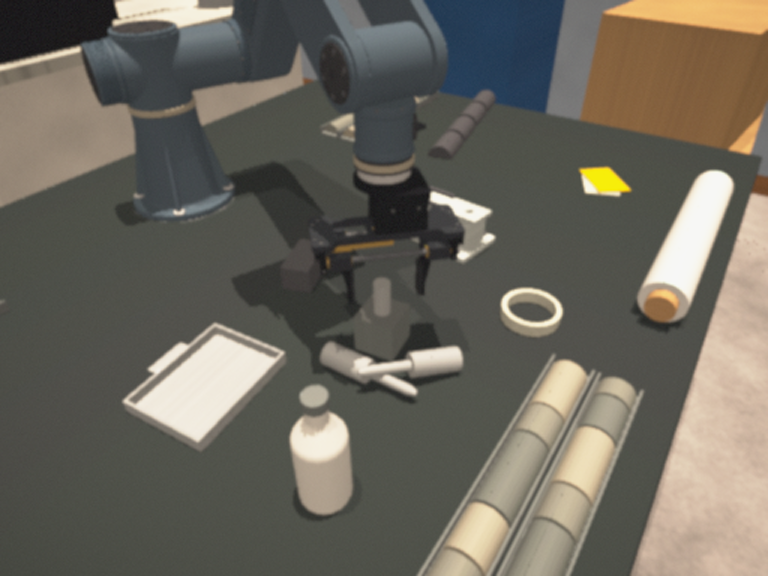

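View pics/t9.png

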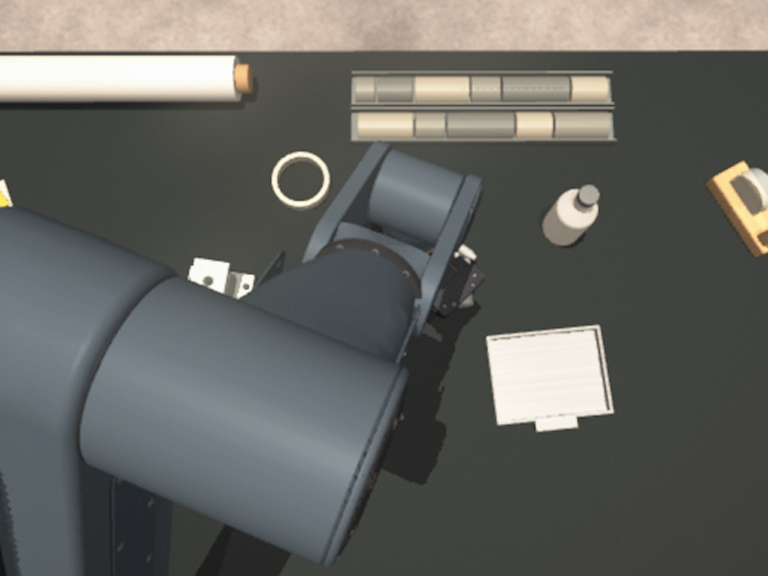

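Call:
apply_moves(
  steps=[
    {"x": -3.5,"y": -2,"z": -6,"spin": 0},
    {"x": -1,"y": 0,"z": -4,"spin": 0},
    {"x": 0,"y": 0,"z": 0,"spin": 0},
    {"x": 0,"y": 0,"z": 0,"spin": 0},
  ],
)

```text
time_s: 15.25
position: [0.6117, -0.136, 0.0899]
tcp_rot: [[-0.709, 0.022, 0.705], [-0.705, -0.019, -0.709], [-0.002, -1.0, 0.029]]
force: [0.9, -0.3, 0.5]
opening: 1.001
```

Call:
apply_moves(
  steps=[
    {"x": 0,"y": 0.5,"z": -5,"spin": 0},
    {"x": 0,"y": 0,"z": 0,"spin": 0},
  ],
)

```text
time_s: 15.45
position: [0.6119, -0.1357, 0.0849]
tcp_rot: [[-0.709, 0.023, 0.705], [-0.705, -0.02, -0.709], [-0.002, -1.0, 0.03]]
force: [0.4, 1.7, 0.5]
opening: 1.002
```

Call:
apply_moves(
  steps=[
    {"x": 0,"y": 0,"z": 0,"spin": 0},
    {"x": 0,"y": 0,"z": 0,"spin": 0},
    {"x": 0,"y": 0,"z": 0,"spin": 0},
    {"x": 0,"y": 0,"z": 0,"spin": 0},
    {"x": 0,"y": 0,"z": 0,"spin": 0},
    {"x": 0,"y": 0,"z": 0,"spin": 0},
    {"x": 0,"y": 0,"z": 0,"spin": 0},
    {"x": 0,"y": 0,"z": 0,"spin": 0},
    {"x": 0,"y": 0,"z": 0,"spin": 0},
    {"x": 0,"y": 0,"z": 0,"spin": 0},
  ],
  grip=10,
)

```text
time_s: 16.45
position: [0.6121, -0.1357, 0.0849]
tcp_rot: [[-0.709, 0.023, 0.705], [-0.705, -0.02, -0.709], [-0.002, -1.0, 0.03]]
force: [-0.2, -1.4, 0.5]
opening: 0.266
```

Call:
apply_moves(
  steps=[
    {"x": 0,"y": 0,"z": 15,"spin": 0},
    {"x": 0,"y": 0,"z": 20,"spin": 0},
    {"x": 0,"y": 0,"z": 25,"spin": 0},
    {"x": 0,"y": 0,"z": 25,"spin": 0},
    {"x": 0,"y": 0,"z": 15,"spin": 0},
    {"x": 0,"y": 0,"z": 0,"spin": 0},
  ],
)

```text
time_s: 17.05
position: [0.612, -0.1358, 0.1922]
tcp_rot: [[-0.709, 0.025, 0.705], [-0.705, -0.021, -0.709], [-0.003, -0.999, 0.032]]
force: [0.3, 0.6, -0.8]
opening: 0.266
```

Call:
apply_moves(
  steps=[
    {"x": 0,"y": 25,"z": 0,"spin": 0.05},
    {"x": -2,"y": 30,"z": 0,"spin": 0.05},
    {"x": -2,"y": 30,"z": 0,"spin": 0.05},
    {"x": -2,"y": 30,"z": 0,"spin": 0.05},
    {"x": -2,"y": 30,"z": 0,"spin": 0.06},
    {"x": -2,"y": 30,"z": 0,"spin": 0.06},
    {"x": -2,"y": 30,"z": 0,"spin": 0.06},
    {"x": -2,"y": 30,"z": 0,"spin": 0.06},
    {"x": -2,"y": 30,"z": 0,"spin": 0.06},
    {"x": -1,"y": 20,"z": 0,"spin": 0.05},
    {"x": 0,"y": 0,"z": 0,"spin": 0},
  ],
)

```text
time_s: 18.15
position: [0.5886, 0.1585, 0.1892]
tcp_rot: [[-0.217, 0.025, 0.976], [-0.976, -0.004, -0.217], [-0.001, -1.0, 0.025]]
force: [-0.1, -0.2, -1.2]
opening: 0.264
```

Call:
apply_moves(
  steps=[
    {"x": 6,"y": 1,"z": -10,"spin": 0},
    {"x": 0,"y": 0,"z": -10,"spin": 0},
    {"x": 0,"y": 0,"z": 0,"spin": 0},
    {"x": 0,"y": 0,"z": 0,"spin": 0},
  ],
)

```text
time_s: 18.55
position: [0.5942, 0.1572, 0.1656]
tcp_rot: [[-0.22, 0.022, 0.975], [-0.975, -0.006, -0.22], [0.001, -1.0, 0.022]]
force: [-0.8, 0.1, -1.4]
opening: 0.267
```

```bash
python3 look.py scene 260 70 100 100 5.8 s10;python3 look.py top 90 140 100 100 5.8 t10
```

```text
18.6 [0.5939765  0.157039   0.16555913] [-0.26578588 -0.50974466 -1.35804465]
18.65 [0.59412977 0.15724752 0.1659565 ] [-0.534489    0.43319261 -0.90921035]
```

View pics/s10.png

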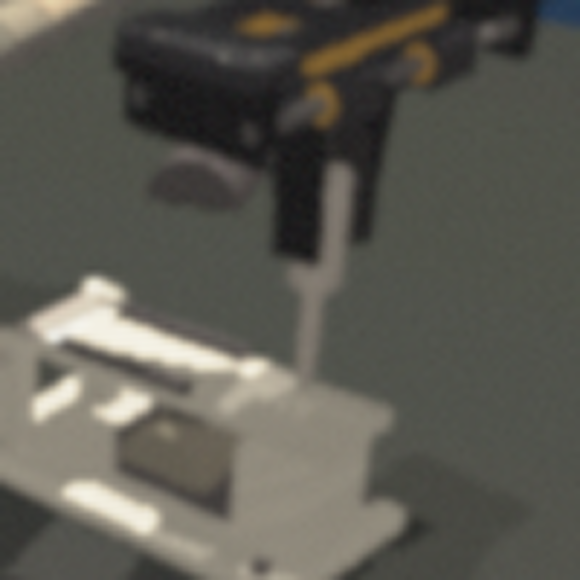

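View pics/t10.png

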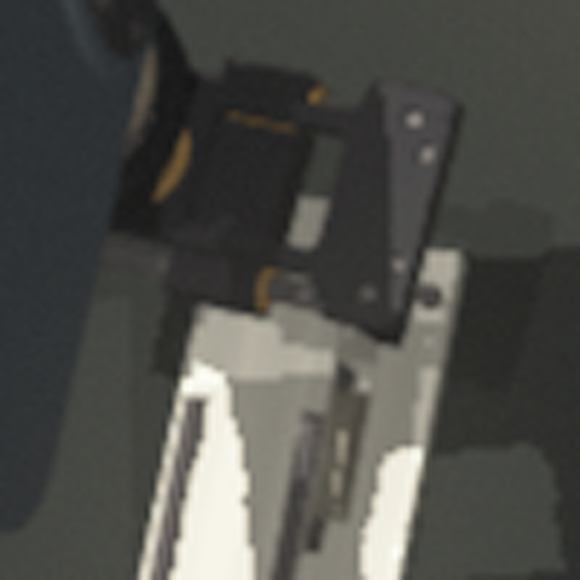

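Run:
```python
from fit import *
np.set_printoptions(precision=1,suppress=True)
x,y,z=.594,.1571,.1657
f=lambda P:(proj("scene",P)-[260,70]+.5)*5.8-.5
print("tip",f([x,y,z-.077]),"kneck",f([x,y,z-.025]),"knobc",f([x,y,z]))
print("hole",f([.595,.1595,.074]),f([.595,.1595,.07]))
d=f([x+.001,y,z-.077])-f([x,y,z-.077]);print(d,f([x,y+.001,z-.077])-f([x,y,z-.077]))
```

```text
tip [[304.5 386.2]] kneck [[314.7 281.4]] knobc [[319.8 228.5]]
hole [[306.1 413. ]] [[305.4 420.6]]
[[2.  0.6]] [[ 1.  -0.9]]
```

The pin tip is at about (305,380) in the scene crop, which agrees with the prediction of (304,386). I'll shift about +1 mm in x and +2 mm in y and lower.

Call:
apply_moves(
  steps=[
    {"x": 1,"y": 2,"z": -4,"spin": 0},
    {"x": 0,"y": 0,"z": -5,"spin": 0},
    {"x": 0,"y": 0,"z": 0,"spin": 0},
  ],
)

```text
time_s: 18.95
position: [0.5958, 0.1585, 0.1569]
tcp_rot: [[-0.222, 0.023, 0.975], [-0.975, -0.006, -0.222], [0.0, -1.0, 0.024]]
force: [0.9, -0.8, -1.2]
opening: 0.264
```

Call:
apply_moves(
  steps=[
    {"x": -0.5,"y": 0.8,"z": -5,"spin": 0},
    {"x": 0,"y": 0,"z": -5,"spin": 0},
    {"x": 0,"y": 0,"z": -3,"spin": 0},
    {"x": 0,"y": 0,"z": 0,"spin": 0},
  ],
)

```text
time_s: 19.35
position: [0.5951, 0.1595, 0.1428]
tcp_rot: [[-0.222, 0.023, 0.975], [-0.975, -0.006, -0.222], [0.0, -1.0, 0.024]]
force: [-0.3, 0.2, -0.7]
opening: 0.267
```

Call:
apply_moves(
  steps=[
    {"x": 0,"y": 0,"z": -4,"spin": 0},
    {"x": 0,"y": 0,"z": -4,"spin": 0},
    {"x": 0,"y": 0,"z": -4,"spin": 0},
    {"x": 0,"y": 0,"z": 0,"spin": 0},
  ],
)

```text
time_s: 19.75
position: [0.5952, 0.1596, 0.1297]
tcp_rot: [[-0.222, 0.023, 0.975], [-0.975, -0.006, -0.221], [0.0, -1.0, 0.024]]
force: [-1.2, -0.6, -0.9]
opening: 0.269
```

Call:
apply_moves(
  steps=[
    {"x": 0,"y": 0,"z": -5,"spin": 0},
    {"x": 0,"y": 0,"z": -5,"spin": 0},
    {"x": 0,"y": 0,"z": -5,"spin": 0},
    {"x": 0,"y": 0,"z": -5,"spin": 0},
    {"x": 0,"y": 0,"z": -3,"spin": 0},
    {"x": 0,"y": 0,"z": 0,"spin": 0},
  ],
)

```text
time_s: 20.35
position: [0.5951, 0.1596, 0.1044]
tcp_rot: [[-0.222, 0.023, 0.975], [-0.975, -0.006, -0.221], [0.0, -1.0, 0.024]]
force: [-0.3, 0.3, -1.1]
opening: 0.266
```

Call:
apply_moves(
  steps=[
    {"x": 0,"y": 0,"z": -4,"spin": 0},
    {"x": 0,"y": 0,"z": -3,"spin": 0},
    {"x": 0,"y": 0,"z": 0,"spin": 0},
  ],
)

```text
time_s: 20.65
position: [0.5959, 0.1596, 0.0977]
tcp_rot: [[-0.221, 0.025, 0.975], [-0.975, -0.006, -0.221], [-0.0, -1.0, 0.025]]
force: [0.0, -0.6, 0.6]
opening: 0.266
```

Call:
apply_moves(
  steps=[
    {"x": 0,"y": 0,"z": -2,"spin": 0},
    {"x": 0,"y": 0,"z": -1,"spin": 0},
    {"x": 0,"y": 0,"z": -1,"spin": 0},
    {"x": 0,"y": 0,"z": -0.5,"spin": 0},
  ],
)

```text
time_s: 21.05
position: [0.596, 0.1596, 0.0949]
tcp_rot: [[-0.221, 0.026, 0.975], [-0.975, -0.006, -0.221], [-0.0, -1.0, 0.026]]
force: [-1.7, 0.1, 5.0]
opening: 0.269
```

Call:
apply_moves(
  steps=[
    {"x": 0,"y": 0,"z": -1.5,"spin": 0},
    {"x": 0,"y": 0,"z": -1.5,"spin": 0},
  ],
)

```text
time_s: 21.25
position: [0.5961, 0.1596, 0.0947]
tcp_rot: [[-0.221, 0.026, 0.975], [-0.975, -0.006, -0.221], [-0.0, -1.0, 0.027]]
force: [-3.6, -1.2, 13.0]
opening: 0.266
```

Call:
apply_moves(
  steps=[
    {"x": 0,"y": 0,"z": -2,"spin": 0},
    {"x": 0,"y": 0,"z": -2,"spin": 0},
  ],
)

```text
time_s: 21.45
position: [0.5961, 0.1596, 0.0947]
tcp_rot: [[-0.221, 0.027, 0.975], [-0.975, -0.006, -0.22], [-0.0, -1.0, 0.028]]
force: [-4.7, -1.8, 14.2]
opening: 0.262
```

```bash
for i in 1 2 3; do python3 look.py scene 240 50 130 130 4.4 s11_$i; done; python3 look.py top 60 140 140 140 4.2 t11
```

```text
21.5 [0.59610384 0.15956583 0.09471137] [-4.664573   -0.38846837 15.19953706]
21.55 [0.59605275 0.15959039 0.09471025] [-3.52150681 -0.34809882 14.43544938]
21.6 [0.59607966 0.15957686 0.09468185] [-4.8335166  -1.16816938 14.65943358]
21.65 [0.59606928 0.15959531 0.09468395] [-4.13773069 -0.42241983 14.78293262]
```

View pics/s11_3.png

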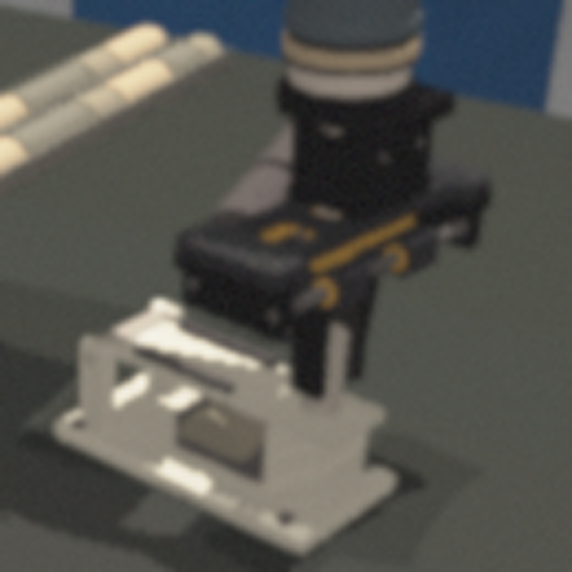

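View pics/t11.png

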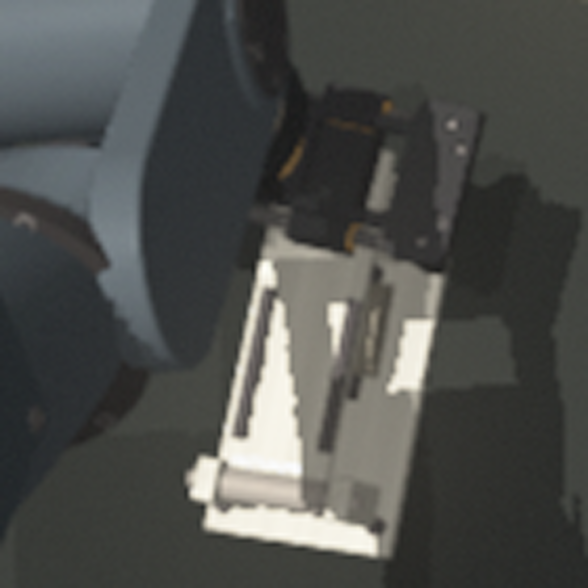

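The knob bears on the lid, with its centre at z = 0.0947 m against the expected 0.095 m. The push is steady at about 14.7 N, and nothing is slipping. Handing in.

```bash
python3 -c "
from rig import job,read_state
print(job.hand_in()); s=read_state(); print(s['time_s'],s['position'],s['force'])"
```

```text
the job is handed in; nothing more can be done
None
the job is handed in; nothing more can be done
```

I handed the job in at about 21.7 s of the 72 s allowed; the hand-in gives no verdict. The half core is on the bed, the upper half is swung down and shut over it, and the pin is through both holes. The arm is still gripping the knob and pressing down.

**Last checks that passed:**
- **Pin and jig:** the knob's centre was at z = 0.0947 m, inferred from the measured tool height; the value for a fully home pin is 0.095 m. The upward reaction held steady at about 14.7 N over four readings and the height did not change, so there was no sign of slip. The final pictures show the jig shut and the pin upright.
- **Core:** just after release it lay square on the bed, about 2 mm from where I predicted its corners. With the jig shut it still shows under the arm, but I did not measure it again there.
- **Bystanders:** the bottle, tape roll and foam block were in place at 14.8 s. I did not check them after that.

**What disagreed:**
- **Look-alike pins:** the two larger free-standing pins were lying on the table when I reached the pin stand. I saw no contact, and the gripper's body should have been above them, but I don't know when or why they fell.
- **Side load:** about 4 to 5 N sideways remained on the tool at the end, and the tool was tilted about 0.03 rad.

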